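# Pin the filter housing and free its cap of unknown hand

### The arm

A 6-joint arm with a two-finger parallel gripper is mounted at the origin on a cart in front of the work surface, level with it; the furniture and walls round the work are solid. World frame = base frame: x ahead of the robot, y to its left, z up, the work surface at z = 0. Lengths are in m, angles in degrees, forces in N, time in s.
With the tool pointing down it reaches from about 0.3 to 0.75 m from the base axis. Payload 8.5 kg.
Tool frame: the origin (TCP) lies midway between the tips of the shut fingers; the grasp point (between the pads) lies 19 mm behind it; z points along the fingers, y is the direction in which the jaws open and shut (so a half turn about z gives the same grasp; the last joint's range is limited). The gripper opens to 85 mm and grips with 20 to 120 N. Pads are 22 mm wide; open, the fingers measure 114 mm over their backs; the gripper's body (76 mm by 85 mm) begins 54 mm behind the grasp point. The pads swing forward as they close: fully open they stand 13 mm farther back than shut.
Start: joints at [-80.403, 21.807, 74.336, -0, 83.858, -12.336], TCP at [0.205, -0.51, 0.231] pointing down, gripper open.
Joint ranges: [-178.18, 178.18], [-50.72, 133.34], [12.68, 142.11], [-81.47, 261.47], [9.98, 163.14], [-165.26, 165.26]. Speed limits (degrees/s): [136.94, 136.94, 180, 180, 180, 180].

### API

Orientations are given as a 3x3 rotation matrix whose columns are the frame's x, y, z axes.
In Python, from rig import env, eyes, close_job gives the robot as it stands.
- The arm moves only by the tool jog_arm, never from a script. Its argument "deltas" is one flat list of numbers, 7 for each row, row after row: the shift along the tool's x, y, z in units of 0.75 m (1.0 is 0.75 m), then the turn, a rotation vector about the tool's x, y, z in units of 180 degrees (1.0 is 180 degrees), then the gripper command: -1 is fully open, 1 is shut, values between are in proportion. In form: [dx, dy, dz, ax, ay, az, fingers, dx, dy, dz, ax, ay, az, fingers, ...]. A call has 1 to 12 rows; each row is the pose to reach, as a shift and turn from the pose commanded when the call began, along the tool's axes at that moment, turning the shorter way round; what a row does not reach only later rows make up. A row lasts 1/12 s, in which the tool goes at most 41.7 mm and 7.16 degrees, less where a joint would pass 70% of its speed; a pose out of reach is approached as far as the arm can. A call with a number of a shift or a turn outside -1 to 1 is refused whole. A call with a gripper value outside its range is refused whole. The fingers move at their own pace and stop on an object; "grip_force" is the grip in N (left out, the last holds). Time passes only in rows, so rows that repeat a pose let the fingers close. It gives the time, the measured TCP pose, the force and the opening at its end, in the units of the state.
- env.observe(): the state, without advancing time (a new reading comes with each control period).
- eyes.get_image(name): name is "scene" or "side" or "wrist"; returns the picture (480x640x3 uint8, red, green, blue); there is no depth.
- eyes.camera_params(name): a dict with "intrinsics" (3x3 intrinsics, pixels), "R" (3x3) and "t" (3): a world point X has camera coordinates R X + t; the wrist camera has in their place "mount" (4x4, takes a point from camera to tool coordinates, whose origin is the TCP and whose axes are the flange's). Camera axes: x right, y down, z forward; pixel columns grow to the right and rows downward; lengths in m; the calibration is good to about 2 mm. A picture is of the moment at which its call begins: read the wrist's pose just before it. camera_params takes no time and is no camera call.
- close_job(): hands the job in, once; it reports no verdict.
The state is a dict: "time_s": time; "q": joint angles; "qvel": joint speeds; "joint_efforts": joint torques, N m; "position": TCP position; "tool_rot": TCP orientation; "ft_force": force on the tool from outside, world axes, zero at the start; "wrist_torque": the same for the moment, N m; "grip_width": finger opening in m.
Only numpy, scipy, OpenCV 4.12 (cv2) and the standard library are available. Lean on these libraries where they do the work, as an engineer would, in place of code of your own. Each camera call takes 0.05 s, during which the arm holds its last target.

### The job

Lock the swivelling water-filter housing by dropping the red-headed pin fully home through the hole in its arm and the hole in the foot below. Then find out which way the blue quarter-turn cap opens (these caps are made in both hands, so try one way and, if it stops hard, the other), lift it off upright and finish while still holding it in the gripper at least 5 cm above its closed place, with the pin still in. Leave the red-capped shaker, spice jar, glass and lime where they are.

Things in the scene. Friction and masses are not known exactly. Their poses are not given: they have to be found in the camera images.
- stand: Fixed steel foot of the filter stand: round disc 124 mm across, 22 mm high, with a 40 mm square drilled ear 24 mm high. Origin: underside, on the vertical swivel axis. The ear's 13 mm hole lies 105 mm from the axis toward the stand's own -y and goes right through to the worktop.
- swivel (a joint): Turn of the white filter housing on the foot about the vertical axis (rad, counter-clockwise from above positive). It starts at 0, where the holes of arm and foot are in line. Slightly stiff (0.12 N m); unless pinned it turns with the cap. Housing: 90 mm across to 66 mm height with two brass ports along the stand's x, then a neck to 88 mm height.
- lock_hole (a point): Mouth of the 13 mm hole in the 12 mm thick steel arm of the housing, at its top face, 37 mm above the worktop, 105 mm from the swivel axis; 3 mm chamfer. The foot's hole lies straight below.
- pin: Lock pin, 74 mm long, 80 g, standing upright in the wooden rest. Origin: its lower tip; own z up along the pin. Steel shank 10 mm across for 32 mm (tapered over the first 4), steel collar 24 mm across and 4 mm thick, then a red round knob 20 mm across from 36 to 74 mm above the tip. Fully home the collar lies on the arm and the tip is 32 mm below lock_hole.
- pin_rest: Fixed wooden block 56 x 56 x 36 mm with a 13 mm hole in the middle where the pin stands at the start, collar on top. Origin: underside centre.
- cap: Blue cap on the housing neck, 150 g. Origin: on its axis at the underside of its disc (88 mm above the worktop when closed); own z up. Disc 72 mm across, 8 mm thick, knurled skirt 10 mm down, hidden lugs reaching 16 mm down. On top a straight wing grip 52 mm long along the cap's own x, 16 mm thick along its y, 8 to 42 mm above the origin.
- cap_wing (a point): In the wing, 30 mm above the cap's origin. Closed, the cap's x is within 5 degrees of the stand's x. It opens at about 60 degrees (stop at 65) from the stand's x: it turns there freely (under 0.2 N m) without rising, and lifts straight off. The other way it stops hard: resistance builds after 15 to 30 degrees, over 0.25 N m by 38. The way is drawn anew and hidden.
- shaker: White shaker with red cap, 43 mm across, 76 mm high; origin under its centre. Bystander.
- jar: Small clear spice jar with white lid, 47 mm across, 98 mm high; origin under its centre. Bystander.
- beaker: Clear drinking glass, 78 mm across, 86 mm high; origin under its centre. Bystander.
- lime: Green lime, about 50 mm; origin under its centre. Bystander.

How it is judged (in metres and radians):
On the way, in this order (a step that is already met when the one before it is completed fails the run):
1. the pin is fully home through arm and foot while the cap is still on (horizontal distance between pin and lock_hole below 0.008 m and z of pin in the frame of lock_hole below -0.027 m and angle between pin's own z axis and vertical below 0.25 rad and z of cap in the frame of stand below 0.1 m), for 0.2 s.
2. the cap is off the neck, pin in (horizontal distance between pin and lock_hole below 0.008 m and z of pin in the frame of lock_hole below -0.027 m and angle between pin's own z axis and vertical below 0.25 rad and z of cap in the frame of stand above 0.112 m), for 0.1 s.
At the end, for the whole second after the job is handed in: Pin fully home (tip at least 27 mm below the mouth of the arm's hole, within 8 mm of its centre, tilted less than 0.25 rad); cap gripped in the fingers, at least 45 mm above its closed height, tilted less than 0.35 rad, still, touching neither stand nor housing (horizontal distance between pin and lock_hole below 0.008 m and z of pin in the frame of lock_hole below -0.027 m and angle between pin's own z axis and vertical below 0.25 rad and z of cap in the frame of stand above 0.133 m and angle between cap's own z axis and vertical below 0.35 rad and contact force between the fingers and cap above 2 N and contact force between cap and stand below 0.2 N and linear speed of cap below 0.03 m/s); the arm keeps its last pose, push and grip.
It fails at once if a bystander (shaker, jar, glass or lime) is pushed more than 3 cm away (distance of any of shaker, jar, beaker, lime from where it was at the start of the episode above 0.03 m).
It also fails if it takes over 53 s, if anything falls off the work surface, if the arm or the gripper's body presses on something with over 40 N, if the wrist force passes 120 N, or if a joint passes its speed limit or range.

## Working session

There is one attempt and no reset: what is moved stays moved. The work goes in short steps, Python scripts to look and compute and a tool call to move; the robot and the scene stay as the last step left them, time stands still between calls to the robot, and variables do not carry over. Pictures are saved under pics/ and viewed, and the job is handed in when it is done.

Besides the shell and the picture viewer there is one more tool, called after "Emit:" in YAML: its name, and indented under it one key for each argument. jog_arm: Moves the arm, as the interface text tells. Its arguments: {"type":"object","properties":{"deltas":{"type":"array"},"grip_force":{"type":"number"}},"required":["deltas"]}

```bash
ls; mkdir -p pics
cat > h.py <<'E'
import numpy as np, cv2
from rig import env, eyes
def snap(n,fn):
    im=eyes.get_image(n); cv2.imwrite(f'pics/{fn}.png',im[:,:,::-1]); return im
E
python3 - <<'E'
from h import *
s=env.observe(); print(s)
for n in ['scene','side','wrist']:
    p=eyes.camera_params(n); print(n,{k:np.round(v,4).tolist() for k,v in p.items()})
    snap(n,n+'0')
print(env.observe()['time_s'])
E
```

```text
pics
{'time_s': 0.0, 'q': array([-8.04016351e+01,  2.18403097e+01,  7.43861941e+01,  6.04673321e-04,
        8.38582203e+01, -1.23343495e+01]), 'qvel': array([ 0.02352728,  0.0167395 , -0.04725746,  0.01412644, -0.07799779,
        0.02925596]), 'joint_efforts': array([-1.89967868e-03, -4.48467278e+01, -2.31280178e+01, -3.06834736e-04,
        4.68593702e-03,  2.73862315e-05]), 'position': array([ 0.20539596, -0.50988107,  0.23070968]), 'tool_rot': array([[ 9.27623600e-01,  3.73516267e-01, -2.36215724e-04],
       [ 3.73516199e-01, -9.27622508e-01,  1.45976351e-03],
       [ 3.26126394e-04, -1.44234148e-03, -9.99998907e-01]]), 'ft_force': array([-0.09036514, -0.0887799 , -0.5390032 ]), 'wrist_torque': array([ 0.00711521,  0.04314568, -0.01574733]), 'grip_width': 0.08542062175818496}
scene {'intrinsics': [[554.7941, 0.0, 322.5355], [0.0, 554.7941, 242.2818], [0.0, 0.0, 1.0]], 'R': [[0.4968, -0.8678, -0.0094], [-0.5371, -0.2989, -0.7888], [0.6817, 0.3969, -0.6146]], 't': [-0.2449, 0.3508, 0.9847]}
side {'intrinsics': [[498.1609, 0.0, 317.7392], [0.0, 498.1609, 240.2665], [0.0, 0.0, 1.0]], 'R': [[0.9997, 0.0037, -0.0254], [-0.0201, -0.5039, -0.8635], [-0.016, 0.8637, -0.5037]], 't': [-0.5125, 0.0979, 1.0749]}
wrist {'intrinsics': [[386.8804, 0.0, 314.8937], [0.0, 386.8804, 240.074], [0.0, 0.0, 1.0]], 'mount': [[-0.0001, -0.9497, -0.313, 0.0807], [1.0, -0.0002, 0.0005, 0.0001], [-0.0005, -0.313, 0.9497, -0.142], [0.0, 0.0, 0.0, 1.0]]}
0.15
```

View pics/scene0.png

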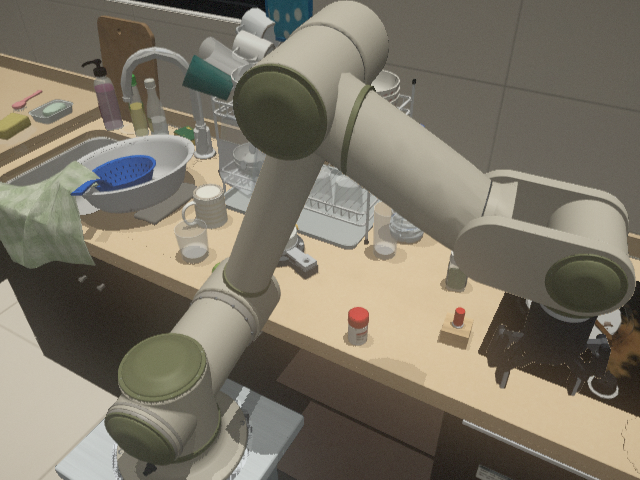

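View pics/side0.png

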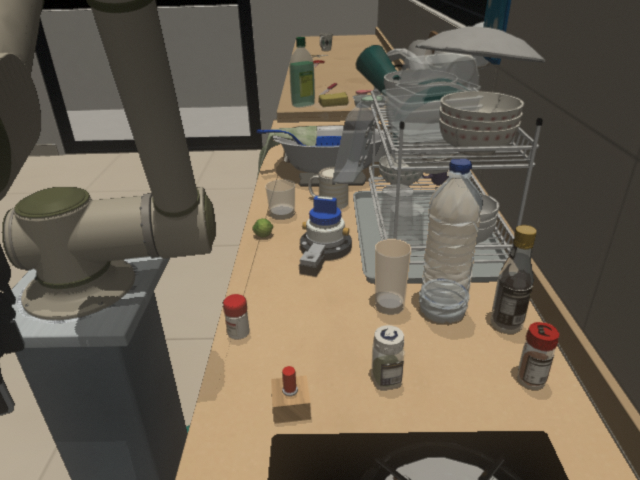

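View pics/wrist0.png

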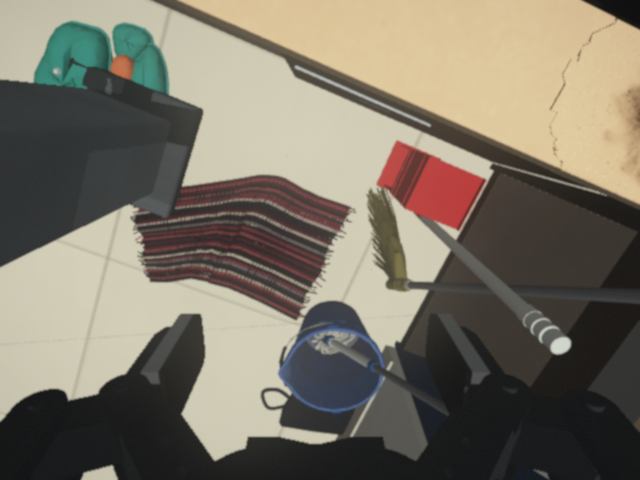

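The scene view shows the pin in its rest at about (459,320) and the shaker at (357,325). In the side view the pin is at (289,380), the blue cap at (325,215) with the arm and ear at (313,258), and the bystanders sit around them. Next I triangulate.

```bash
cat >> h.py <<'E'
def ray(n,uv,s=None):
    p=eyes.camera_params(n); d=np.linalg.inv(p['intrinsics'])@np.array([uv[0],uv[1],1.])
    if n=='wrist':
        M=np.array(p['mount']); R=np.array(s['tool_rot'])
        o=np.array(s['position'])+R@M[:3,3]; return o, R@(M[:3,:3]@d)
    R=np.array(p['R']); return -R.T@np.array(p['t']), R.T@d
def onz(n,uv,z,s=None):
    o,d=ray(n,uv,s); return o+d*(z-o[2])/d[2]
def tri(rs):
    A=np.zeros((3,3));b=np.zeros(3)
    for o,d in rs:
        d=d/np.linalg.norm(d);P=np.eye(3)-np.outer(d,d);A+=P;b+=P@o
    x=np.linalg.solve(A,b); return x,[float(np.linalg.norm(np.cross(x-o,d/np.linalg.norm(d)))) for o,d in rs]
def blobs(im,col,mina=30):
    h=cv2.cvtColor(im,cv2.COLOR_RGB2HSV)
    if col=='red': m=((h[...,0]<8)|(h[...,0]>172))&(h[...,1]>150)&(h[...,2]>60)
    if col=='blue': m=(h[...,0]>105)&(h[...,0]<130)&(h[...,1]>140)&(h[...,2]>40)
    if col=='green': m=(h[...,0]>30)&(h[...,0]<60)&(h[...,1]>100)
    n,l,st,c=cv2.connectedComponentsWithStats(m.astype(np.uint8))
    return [(np.round(c[i],1).tolist(),st[i].tolist()) for i in range(1,n) if st[i][4]>=mina]
def proj(n,X,s=None):
    p=eyes.camera_params(n)
    if n=='wrist':
        M=np.array(p['mount']);R=np.array(s['tool_rot']);Y=R.T@(np.array(X)-s['position']);c=M[:3,:3].T@(Y-M[:3,3])
    else: c=np.array(p['R'])@np.array(X)+p['t']
    u=np.array(p['intrinsics'])@c; return u[:2]/u[2]
E
python3 - <<'E'
from h import *
sc=cv2.imread('pics/scene0.png')[:,:,::-1];sd=cv2.imread('pics/side0.png')[:,:,::-1]
for c in ['red','blue']:
    print(c,'scene',blobs(sc,c)); print(c,'side',blobs(sd,c))
print('green',blobs(sd,'green'))
for nm,uv,z in [('shaker',(237,336),0),('jar',(388,385),0),('beaker',(390,308),0),('bottle',(445,315),0),('lime',(262,236),0),('glass2',(281,214),0),('disc',(326,243),.02),('rest',(290,415),0)]:
    print(nm,onz('side',uv,z).round(3))
cv2.imwrite('pics/side0z.png',cv2.resize(sd[170:290,230:390,::-1],None,fx=5,fy=5,interpolation=cv2.INTER_CUBIC))
a=cv2.resize(sd[355:425,260:340,::-1],None,fx=5,fy=5,interpolation=cv2.INTER_CUBIC)
b=cv2.resize(sc[290:360,430:510,::-1],None,fx=5,fy=5,interpolation=cv2.INTER_CUBIC)
cv2.imwrite('pics/pinz.png',np.hstack([a,b]))
E
```

```text
red scene [([358.2, 313.8], [349, 307, 19, 15, 199]), ([460.1, 310.5], [456, 308, 9, 6, 43])]
red side [([234.3, 302.1], [224, 294, 22, 18, 287]), ([543.0, 336.1], [527, 322, 32, 28, 648]), ([288.9, 378.1], [283, 366, 12, 26, 243])]
blue scene [([123.0, 169.4], [93, 155, 63, 31, 1027]), ([84.2, 186.1], [72, 179, 29, 14, 112])]
blue side [([328.2, 140.3], [317, 136, 24, 9, 192]), ([324.8, 214.3], [310, 208, 30, 11, 184])]
green [([306.3, 84.3], [300, 71, 13, 26, 263]), ([262.3, 225.7], [253, 219, 20, 14, 201])]
shaker [ 0.364 -0.171  0.   ]
jar [ 0.628 -0.297  0.   ]
beaker [ 0.655 -0.097  0.   ]
bottle [ 0.758 -0.121  0.   ]
lime [0.373 0.201 0.   ]
glass2 [0.412 0.318 0.   ]
disc [0.532 0.126 0.02 ]
rest [ 0.472 -0.354  0.   ]
```

View pics/side0z.png

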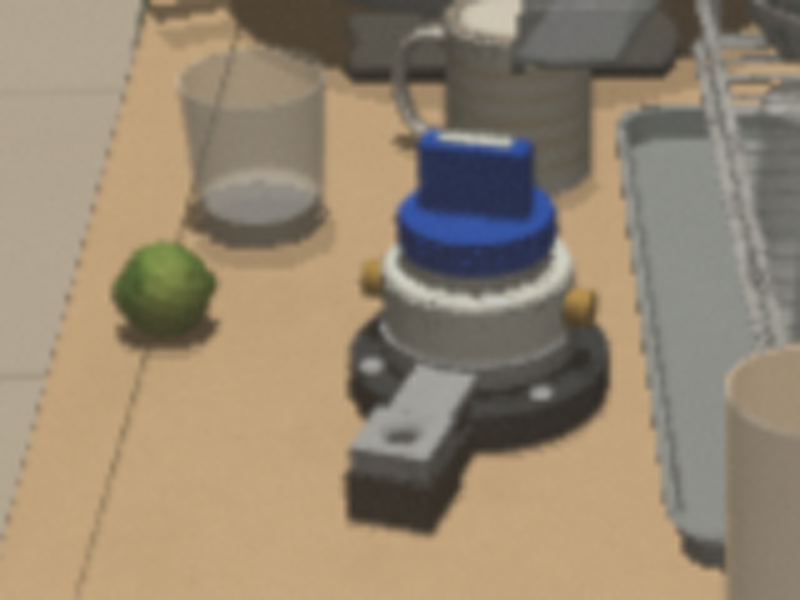

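View pics/pinz.png

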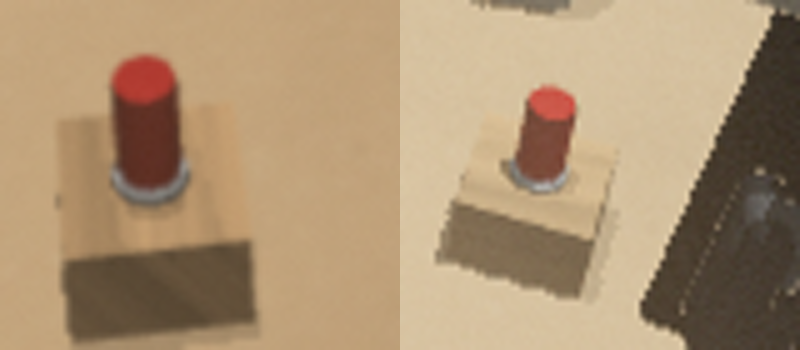

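The zoomed side view shows the hole mouth at about (310.5,256.5). The pin's knob top is at side (288.5,370.6) and scene (460,310.5).

Run:
```python
from h import *
x,e=tri([ray('side',(288.5,370.8)),ray('scene',(459.9,310.4))]); print('pin top',x.round(4),e)
x,e=tri([ray('side',(290-.4+0,355+189/5-.4)),ray('scene',(430+141/5-.4,290+188/5-.4))]); print('collar front',x.round(4),e)
h=onz('side',(310.4,256.4),.037);print('hole',h.round(4))
print('scene hole expected',proj('scene',h))
# wing top: 
L=onz('side',(230+426/5-.4,170+133/5-.4),.13);R=onz('side',(230+528/5-.4,170+141/5-.4),.13);print('wing top',L.round(4),R.round(4))
# disc outline bottom ellipse: left/right extremes of disc
for p in [(350,360),(608,365)]: print(onz('side',(230+p[0]/5-.4,170+p[1]/5-.4),.022).round(4))
```

```text
pin top [ 0.4725 -0.3348  0.0735] [0.0005852473992934224, 0.0005852473992934489]
collar front [ 0.4712 -0.3368  0.0285] [0.0008485186601099911, 0.0008485186601099628]
hole [0.4975 0.0414 0.037 ]
scene hole expected [308.20011629 259.99988987]
wing top [0.5087 0.1497 0.13  ] [0.5547 0.139  0.13  ]
[0.4701 0.1316 0.022 ]
[0.5907 0.1223 0.022 ]
```

```bash
cat >> h.py <<'E'
from scipy.spatial.transform import Rotation as Ro
def goal(phi): # tool down, x axis at yaw phi deg
    c,s_=np.cos(np.radians(phi)),np.sin(np.radians(phi)); return np.array([[c,s_,0],[s_,-c,0],[0,0,-1.]])
def delta(pos,phi,p0=None,R0=None):
    s=env.observe(); p0=s['position'] if p0 is None else np.array(p0); R0=s['tool_rot'] if R0 is None else R0
    d=R0.T@(np.array(pos)-p0)/.75; r=Ro.from_matrix(R0.T@goal(phi)).as_rotvec()/np.pi
    return np.r_[d,r].round(4).tolist()
def st():
    s=env.observe(); R=s['tool_rot']; print('t',s['time_s'],'pos',s['position'].round(4),'phi',np.degrees(np.arctan2(R[1,0],R[0,0])).round(2),'z',R[:,2].round(4),'F',s['ft_force'].round(2),'T',s['wrist_torque'].round(3),'w',round(s['grip_width'],4),'q',np.round(s['q'],1)); return s
E
python3 - <<'E'
from h import *
st(); print(delta((.4725,-.335,.19),75))
E
```

```text
t 0.15 pos [ 0.2054 -0.51    0.2309] phi 21.93 z [-2.0e-04  1.1e-03 -1.0e+00] F [ 0.54 -0.59  0.02] T [ 0.008 -0.026  0.028] w 0.0855 q [-80.4  21.8  74.4   0.   83.9 -12.3]
[0.4175, -0.0834, 0.0547, -0.0003, -0.0002, -0.2948]
```

Emit:
jog_arm:
  deltas: [0.4175,-0.0834,0.0547,0,0,-0.2948,-1,0.4175,-0.0834,0.0547,0,0,-0.2948,-1,0.4175,-0.0834,0.0547,0,0,-0.2948,-1,0.4175,-0.0834,0.0547,0,0,-0.2948,-1,0.4175,-0.0834,0.0547,0,0,-0.2948,-1,0.4175,-0.0834,0.0547,0,0,-0.2948,-1,0.4175,-0.0834,0.0547,0,0,-0.2948,-1,0.4175,-0.0834,0.0547,0,0,-0.2948,-1,0.4175,-0.0834,0.0547,0,0,-0.2948,-1,0.4175,-0.0834,0.0547,0,0,-0.2948,-1,0.4175,-0.0834,0.0547,0,0,-0.2948,-1,0.4175,-0.0834,0.0547,0,0,-0.2948,-1]

```text
time_s: 1.15
position: [0.4717, -0.336, 0.1904]
tool_rot: [[0.261, 0.965, -0.0], [0.965, -0.261, -0.0], [-0.0, -0.0, -1.0]]
ft_force: [0.3, 0.2, 0.5]
grip_width: 0.0853
```

Run:
```python
from h import *
s=st(); im=snap('wrist','w1'); print(blobs(im,'red')); print(proj('wrist',(.4725,-.335,.0735),s),proj('wrist',(.4725,-.335,.04),s)); st()
```

```text
t 1.15 pos [ 0.4717 -0.336   0.1904] phi 74.89 z [-2.e-04 -2.e-04 -1.e+00] F [0.3  0.22 0.49] T [-0.029 -0.011  0.02 ] w 0.0853 q [-47.2  26.5  73.6  -0.   79.9 -32. ]
[([73.0, 18.9], [26, 0, 87, 46, 3083]), ([314.9, 238.1], [304, 227, 25, 21, 327])]
[315.08105859 231.80146412] [315.05204733 219.23721048]
t 1.2 pos [ 0.4717 -0.3361  0.1905] phi 74.88 z [-0.e+00 -2.e-04 -1.e+00] F [-0.24  0.43  0.84] T [ 0.01  -0.004  0.023] w 0.0855 q [-47.2  26.5  73.6  -0.   79.9 -32. ]
```

View pics/w1.png

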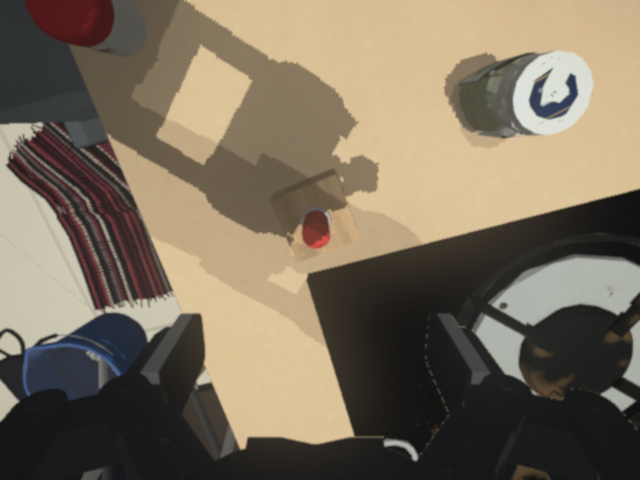

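Run:
```python
from h import *
im=cv2.imread('pics/w1.png'); cv2.imwrite('pics/w1z.png',cv2.resize(im[190:270,265:365],None,fx=7,fy=7,interpolation=cv2.INTER_CUBIC))
```

```text
(no output)
```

View pics/w1z.png

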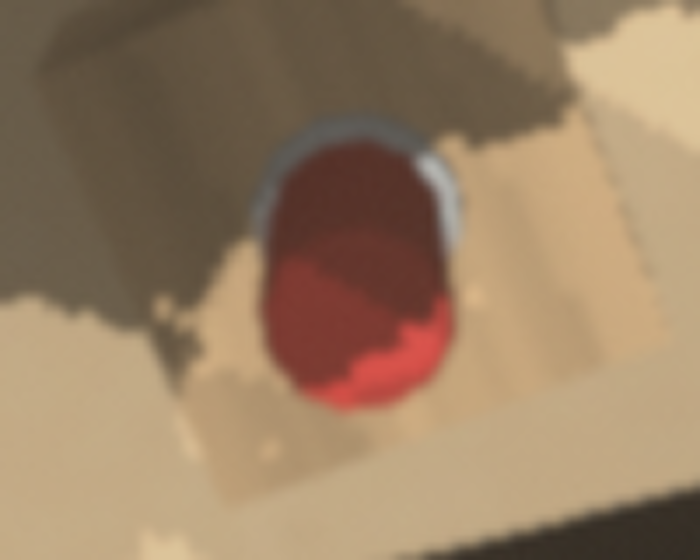

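Zoomed wrist view: the knob's top circle is centred at about (315.7,234.6), and the collar is visible above it.

Run:
```python
from h import *
s=st()
for z in(.074,.078): print(onz('wrist',(315.7,234.6),z,s).round(4))
x,e=tri([ray('side',(288.5,370.8)),ray('scene',(459.9,310.4)),ray('wrist',(315.7,234.6),s)]);print(x.round(4),e)
print(onz('wrist',(265+358/7-.4, 190+(115+100)/7-.4),.04,s).round(4),'collar')
print(delta((.4725,-.335,.044),75))
```

```text
t 1.2 pos [ 0.4717 -0.3361  0.1905] phi 74.88 z [-0.e+00 -2.e-04 -1.e+00] F [-0.24  0.43  0.84] T [ 0.01  -0.004  0.023] w 0.0855 q [-47.2  26.5  73.6  -0.   79.9 -32. ]
[ 0.4724 -0.337   0.074 ]
[ 0.4727 -0.3358  0.078 ]
[ 0.4723 -0.3359  0.0745] [0.00047302485227283597, 0.0013031729520431754, 0.0010088289062859085]
[ 0.4727 -0.3361  0.04  ] collar
[0.0017, 0.0007, 0.1953, 0.0, 0.0001, -0.0007]
```

Emit:
jog_arm:
  deltas: [0.0005,0.0012,0.05,0,0,0,-1,0.0005,0.0012,0.1,0,0,0,-1,0.0005,0.0012,0.14,0,0,0,-1,0.0005,0.0012,0.175,0,0,0,-1,0.0005,0.0012,0.1965,0,0,0,-1,0.0005,0.0012,0.1965,0,0,0,-1,0.0005,0.0012,0.1965,0,0,0,0,0.0005,0.0012,0.1965,0,0,0,1,0.0005,0.0012,0.1965,0,0,0,1,0.0005,0.0012,0.1965,0,0,0,1,0.0005,0.0012,0.1965,0,0,0,1,0.0005,0.0012,0.1965,0,0,0,1]
  grip_force: 40

```text
time_s: 2.2
position: [0.4737, -0.3353, 0.0438]
tool_rot: [[0.259, 0.966, 0.001], [0.966, -0.259, -0.001], [-0.001, 0.001, -1.0]]
ft_force: [-0.9, 1.0, 4.2]
grip_width: 0.0192
```

Run:
```python
from h import *
s=st(); im=snap('wrist','w2')
```

```text
t 2.2 pos [ 0.4737 -0.3353  0.0438] phi 75.0 z [ 8.e-04 -1.e-03 -1.e+00] F [-0.92  1.01  4.25] T [0.05  0.156 0.047] w 0.0192 q [-47.   35.9  83.9  -0.   60.1 -32. ]
```

View pics/w2.png

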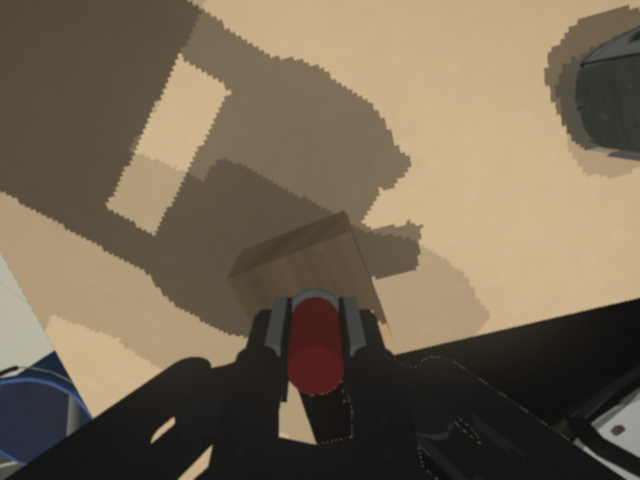

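The pin is held between the pads with a 19.2 mm opening. Now I lift straight up.

Emit:
jog_arm:
  deltas: [0,0,-0.01,0,0,0,1,0,0,-0.03,0,0,0,1,0,0,-0.06,0,0,0,1,0,0,-0.1,0,0,0,1,0,0,-0.14,0,0,0,1,0,0,-0.14,0,0,0,1]

```text
time_s: 2.75
position: [0.4751, -0.3366, 0.1541]
tool_rot: [[0.259, 0.966, 0.007], [0.966, -0.259, -0.007], [-0.005, 0.009, -1.0]]
ft_force: [-0.3, -1.5, -0.3]
grip_width: 0.0187
```

Run:
```python
from h import *
s=st(); im=snap('wrist','w3'); sd=snap('side','s3'); snap('scene','c3')
print(blobs(im,'red'),blobs(sd,'red'))
cv2.imwrite('pics/w3z.png',cv2.resize(im[250:420,240:400,::-1],None,fx=3.5,fy=3.5,interpolation=cv2.INTER_CUBIC))
print(proj('side',s['position']))
```

```text
t 2.75 pos [ 0.4751 -0.3366  0.1541] phi 75.01 z [ 0.007  -0.0074 -0.9999] F [-0.28 -1.46 -0.29] T [-0.002  0.014 -0.002] w 0.0187 q [-47.   28.4  76.7   0.   74.3 -32. ]
[([33.8, 14.0], [0, 0, 71, 34, 1960]), ([317.4, 364.4], [288, 322, 55, 71, 2433])] [([284.5, 323.6], [279, 311, 12, 27, 273]), ([543.2, 336.1], [527, 322, 32, 28, 635])]
[287.34430856 329.28451624]
```

View pics/w3z.png

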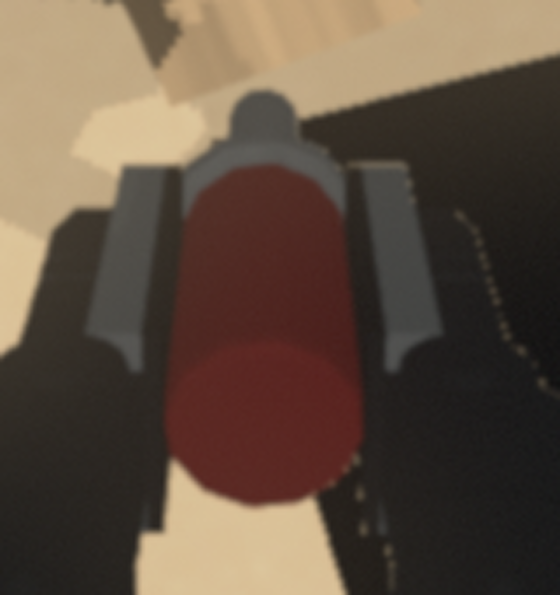

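View pics/s3.png

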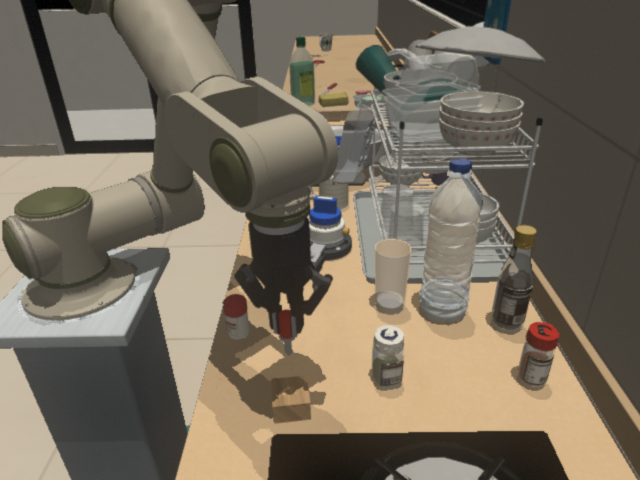

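The pin is held straight between the pads (knob top at wrist (315,371), tip at about (315,282)), and the side view shows it hanging upright. Next I work out where it sits in the tool frame.

Run:
```python
from h import *
p=eyes.camera_params('wrist');M=np.array(p['mount']);K=np.linalg.inv(p['intrinsics'])
def tz(uv,z):
    d=M[:3,:3]@K@np.array([uv[0],uv[1],1]);o=M[:3,3];return (o+d*(z-o[2])/d[2]).round(4)
f=lambda x,y:(240+x/3.5-.36,250+y/3.5-.36)
print('top',tz(f(264,423),-.034)); print('tip',tz(f(264,118),.040)); print('collar back',tz(f(264,140),.002),'expect x=c+.012')
print('shank R edge',tz(f(299,130),.035),tz(f(230,130),.035)); print('knob edges',tz(f(166,420),-.034),tz(f(363,420),-.034))
s=env.observe()
# other check: side view tip
h=onz('side',(310.4,256.4),.037)
sd=cv2.imread('pics/s3.png');cv2.imwrite('pics/s3z.png',cv2.resize(sd[295:365,250:330],None,fx=7,fy=7,interpolation=cv2.INTER_CUBIC))
print('tip at tool exp px', proj('side',s['position']+s['tool_rot']@[0,0,.040]),proj('side',s['position']+s['tool_rot']@[0,0,-.034]))
```

```text
top [-0.0006  0.0004 -0.034 ]
tip [-0.003   0.0004  0.04  ]
collar back [0.0116 0.0004 0.002 ] expect x=c+.012
shank R edge [-0.0026  0.0054  0.035 ] [-0.0026 -0.0044  0.035 ]
knob edges [-0.0002 -0.0089 -0.034 ] [-0.0002  0.0097 -0.034 ]
tip at tool exp px [287.89063351 353.15619016] [284.9245128  312.94009874]
```

View pics/s3z.png

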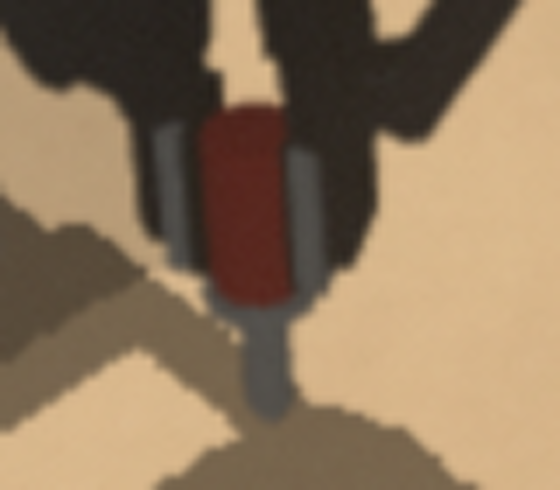

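Run:
```python
from h import *
s=st(); print(delta((.4975,.0415,.155),75)); print(delta((.4975,.0415,.155),75,[.4738,-.3355,.149],goal(75)))
```

```text
t 2.9 pos [ 0.4732 -0.3348  0.1477] phi 75.0 z [-4.e-04  4.e-04 -1.e+00] F [-0.75  0.54 -0.62] T [-0.024 -0.     0.022] w 0.0191 q [-47.   28.8  77.2   0.   74.1 -32. ]
[0.4929, -0.0986, -0.0095, -0.0001, -0.0001, 0.0]
[0.4937, -0.0996, -0.008, 0.0, 0.0, 0.0]
```

Emit:
jog_arm:
  deltas: [0.04,-0.01,-0.01,0,0,0,1,0.09,-0.02,-0.01,0,0,0,1,0.14,-0.03,-0.01,0,0,0,1,0.19,-0.04,-0.01,0,0,0,1,0.24,-0.05,-0.01,0,0,0,1,0.29,-0.06,-0.01,0,0,0,1,0.34,-0.07,-0.01,0,0,0,1,0.39,-0.08,-0.01,0,0,0,1,0.44,-0.09,-0.01,0,0,0,1,0.475,-0.095,-0.01,0,0,0,1,0.493,-0.099,-0.01,0,0,0,1,0.493,-0.099,-0.01,0,0,0,1]

```text
time_s: 3.9
position: [0.4966, 0.044, 0.1542]
tool_rot: [[0.255, 0.967, -0.003], [0.967, -0.255, 0.001], [0.0, -0.003, -1.0]]
ft_force: [-0.4, -0.7, -0.6]
grip_width: 0.0188
```

Emit:
jog_arm:
  deltas: [0,0,0,0,0,0,1,0,0,0,0,0,0,1]

```text
time_s: 4.07
position: [0.4972, 0.0406, 0.1547]
tool_rot: [[0.259, 0.966, -0.002], [0.966, -0.259, 0.0], [-0.0, -0.002, -1.0]]
ft_force: [0.6, -0.5, -0.3]
grip_width: 0.0189
```

Run:
```python
from h import *
s=st(); im=snap('wrist','w4');  print(proj('wrist',(.4975,.0414,.037),s))
cv2.imwrite('pics/w4z.png',cv2.resize(im[150:400,220:420,::-1],None,fx=3,fy=2.4*1.25,interpolation=cv2.INTER_CUBIC)[:600])
```

```text
t 4.0667 pos [0.4972 0.0406 0.1547] phi 74.97 z [-0.0016  0.     -1.    ] F [ 0.59 -0.46 -0.3 ] T [ 0.009 -0.009 -0.035] w 0.0189 q [-8.9 21.  89.5 -0.  69.6  6.1]
[314.78256682 231.88388163]
```

View pics/w4.png

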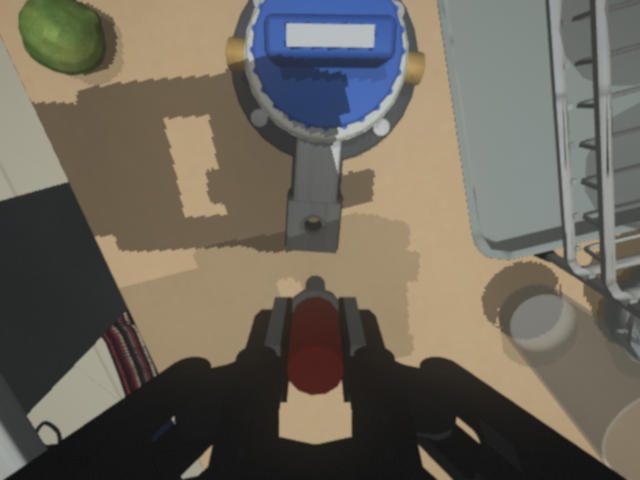

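View pics/w4z.png

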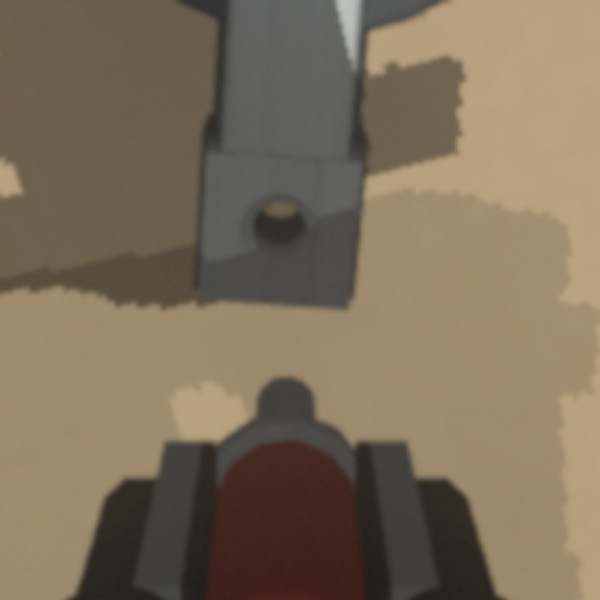

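The wrist view shows the hole mouth at about (313.2,223.5) with the arm pointing up toward the blue cap. The wing is around (330,37), and light shows through the hole, so arm and foot are in line.

Run:
```python
from h import *
s=st()
uv=(220+280/3-.33,150+221/3-.33)
print(uv,onz('wrist',uv,.037,s).round(4),onz('side',(310.4,256.4),.037).round(4))
x,e=tri([ray('side',(310.4,256.4)),ray('wrist',uv,s)]);print(x.round(4),e)
f=lambda x,y:(220+x/3-.33,150+y/3-.33)
for n,p,z in [('earFL',(198,302),.037),('earFR',(350,307),.037),('arm L',(222,140),.037),('arm R',(352,140),.037),('arm L2',(228,30),.037),('armR2',(366,30),.037)]:print(n,onz('wrist',f(*p),z,s).round(4))
# cap wing
for p in [(265,16),(396,15),(393,60),(266,60)]: print('wingbox',onz('wrist',p,.13,s).round(4))
for p in [(236,52),(413,68)]: print('port',onz('wrist',p,.05,s).round(4))
sd=cv2.imread('pics/w4.png');cv2.imwrite('pics/w4c.png',cv2.resize(sd[0:160,210:450],None,fx=3.3,fy=3.3,interpolation=cv2.INTER_CUBIC))
```

```text
t 4.1167 pos [0.4973 0.0404 0.1549] phi 74.93 z [-0.0012 -0.     -1.    ] F [ 0.34  0.35 -1.49] T [-0.008  0.016  0.039] w 0.0193 q [-9.  21.  89.4 -0.  69.6  6.1]
(313.00333333333333, 223.33666666666667) [0.4981 0.0474 0.037 ] [0.4975 0.0414 0.037 ]
[0.4976 0.0465 0.0337] [0.0002800939565469, 0.0002800939565471522]
earFL [0.474  0.0332 0.037 ]
earFR [0.5086 0.0226 0.037 ]
arm L [0.4904 0.0693 0.037 ]
arm R [0.5189 0.0616 0.037 ]
arm L2 [0.4985 0.0927 0.037 ]
armR2 [0.5279 0.0847 0.037 ]
wingbox [0.5093 0.1567 0.13  ]
wingbox [0.5576 0.144  0.13  ]
wingbox [0.5533 0.129  0.13  ]
wingbox [0.5051 0.142  0.13  ]
port [0.483 0.162 0.05 ]
port [0.5804 0.127  0.05  ]
```

View pics/w4c.png

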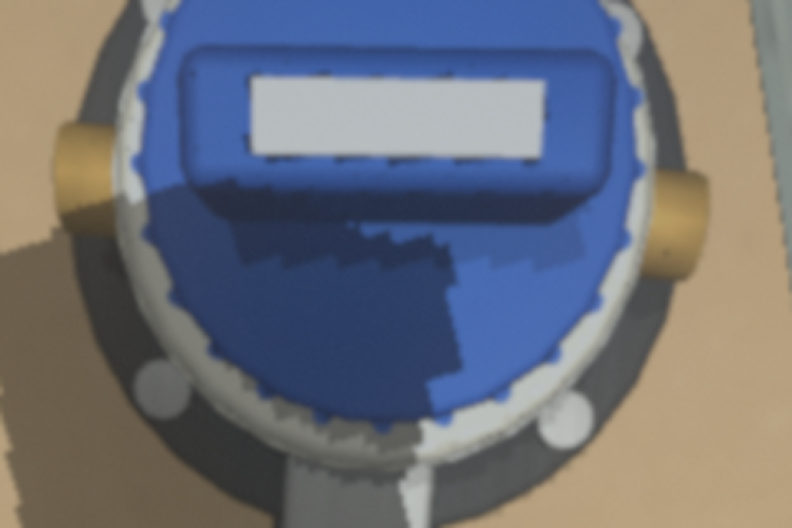

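Emit:
jog_arm:
  deltas: [0.01,-0.0017,0.02,0,0,0,1,0.01,-0.0017,0.045,0,0,0,1,0.01,-0.0017,0.07,0,0,0,1,0.01,-0.0017,0.088,0,0,0,1,0.01,-0.0017,0.088,0,0,0,1,0.01,-0.0017,0.088,0,0,0,1]

```text
time_s: 4.62
position: [0.4981, 0.0481, 0.0892]
tool_rot: [[0.26, 0.966, -0.001], [0.966, -0.26, 0.0], [-0.0, -0.001, -1.0]]
ft_force: [0.3, -0.2, -0.1]
grip_width: 0.0189
```

Run:
```python
from h import *
s=st(); im=snap('wrist','w5');  print(proj('wrist',(.498,.0472,.037),s))
cv2.imwrite('pics/w5z.png',cv2.resize(im[190:340,240:390,::-1],None,fx=4,fy=4,interpolation=cv2.INTER_CUBIC)[:600])
sd=snap('side','s5');cv2.imwrite('pics/s5z.png',cv2.resize(sd[210:290,270:370,::-1],None,fx=7,fy=7,interpolation=cv2.INTER_CUBIC))
```

```text
t 4.6167 pos [0.4981 0.0481 0.0892] phi 74.92 z [-1.4e-03  2.0e-04 -1.0e+00] F [ 0.33 -0.2  -0.11] T [-0.017 -0.034 -0.052] w 0.0189 q [-8.1 26.  94.3 -0.  59.8  7. ]
[314.63625345 270.27991938]
```

View pics/w5z.png

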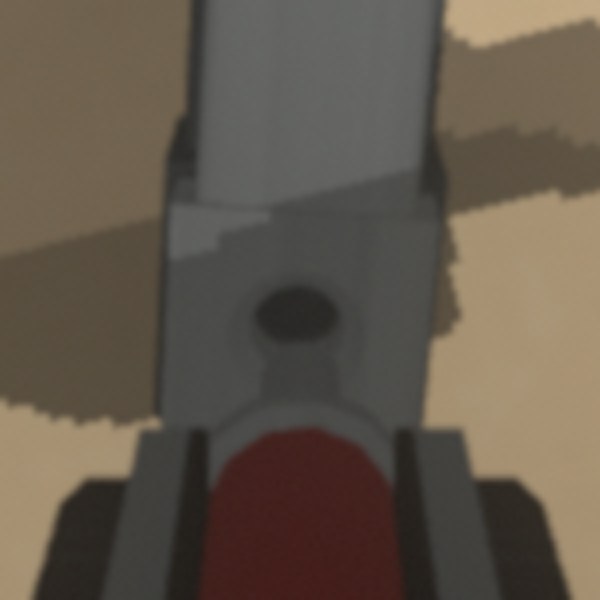

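View pics/s5z.png

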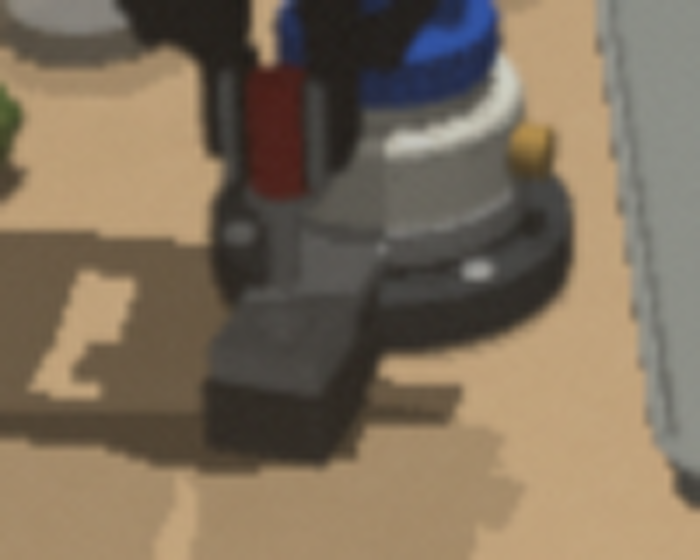

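Run:
```python
from h import *
s5=st(); s4=dict(position=np.array([.4972,.0406,.1547]),tool_rot=goal(74.97)); s4['tool_rot'][:,2]=[-.0014,0,-1]
a=ray('wrist',(220+280/3-.33,150+220/3-.33),s4)
for v in (315,325):
    uv=(240+297/4-.4,190+v/4-.4); b=ray('wrist',uv,s5)
    print(v,tri([a,b]),onz('wrist',uv,.037,s5).round(4),onz('wrist',uv,.034,s5).round(4))
# pin tip in tool frame from w5
p=eyes.camera_params('wrist');M=np.array(p['mount']);K=np.linalg.inv(p['intrinsics'])
for x in (262,340):
    d=M[:3,:3]@K@np.array([240+x/4-.4,190+380/4-.4,1]);o=M[:3,3];print('shank edge',(o+d*(.035-o[2])/d[2]).round(4))
```

```text
t 4.7167 pos [0.4987 0.0483 0.0903] phi 74.95 z [ 1.4e-03 -2.0e-04 -1.0e+00] F [ 0.84  1.18 -0.09] T [ 0.024 -0.045 -0.008] w 0.0187 q [-8.  26.  94.2 -0.  59.8  7. ]
315 (array([0.49800892, 0.04707758, 0.03402177]), [0.0002275979853156781, 0.00022759798531565395]) [0.4986 0.0482 0.037 ] [0.4982 0.047  0.034 ]
325 (array([0.49883631, 0.05000656, 0.04481162]), [0.00020103809020706923, 0.00020103809020702345]) [0.4982 0.0468 0.037 ] [0.4978 0.0456 0.034 ]
shank edge [-0.0014 -0.0046  0.035 ]
shank edge [-0.0014  0.0052  0.035 ]
```

Both wrist views put the hole throat at (0.498, 0.047, 0.034), and the pin is over it. I lower gently and check the force.

Emit:
jog_arm:
  deltas: [-0.0005,0.0005,0.006,0,0,0,1,-0.0005,0.0005,0.012,0,0,0,1,-0.0005,0.0005,0.018,0,0,0,1,-0.0005,0.0005,0.024,0,0,0,1,-0.0005,0.0005,0.028,0,0,0,1,-0.0005,0.0005,0.032,0,0,0,1,-0.0005,0.0005,0.032,0,0,0,1]

```text
time_s: 5.3
position: [0.4981, 0.0483, 0.0648]
tool_rot: [[0.259, 0.966, -0.001], [0.966, -0.259, -0.0], [-0.001, -0.001, -1.0]]
ft_force: [-2.2, -2.8, -1.4]
grip_width: 0.0189
```

Run:
```python
from h import *
s=st(); im=snap('wrist','w6')
cv2.imwrite('pics/w6z.png',cv2.resize(im[190:390,240:390,::-1],None,fx=3,fy=3,interpolation=cv2.INTER_CUBIC)[:600])
st()
```

```text
t 5.3 pos [0.4981 0.0483 0.0648] phi 75.0 z [-1.4e-03 -2.0e-04 -1.0e+00] F [-2.16 -2.82 -1.43] T [-0.443  0.288  0.03 ] w 0.0189 q [-8.  28.1 95.8 -0.  56.1  7. ]
t 5.35 pos [0.4981 0.0483 0.0649] phi 75.0 z [-1.4e-03 -1.0e-04 -1.0e+00] F [-1.69 -2.71 -2.48] T [-0.562  0.357  0.009] w 0.0188 q [-8.  28.1 95.8 -0.  56.1  7. ]
```

View pics/w6z.png

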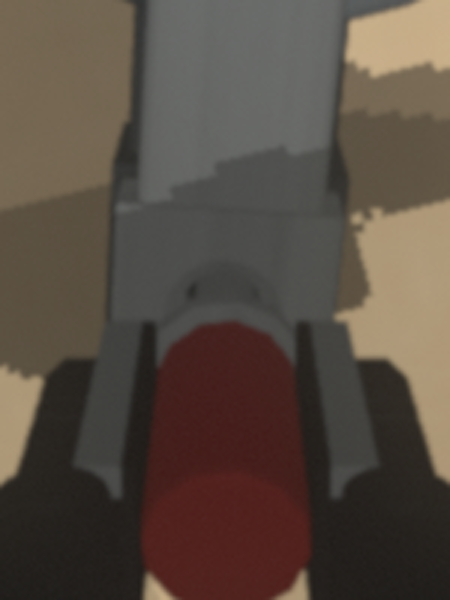

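The tip is in the mouth with a light side force of about 3 N toward (-x,-y). I shift about 1 mm that way and go on down.

Emit:
jog_arm:
  deltas: [-0.0012,-0.0006,0,0,0,0,1,-0.0012,-0.0006,0.006,0,0,0,1,-0.0012,-0.0006,0.012,0,0,0,1,-0.0012,-0.0006,0.018,0,0,0,1,-0.0012,-0.0006,0.022,0,0,0,1,-0.0012,-0.0006,0.022,0,0,0,1]

```text
time_s: 5.85
position: [0.4976, 0.0478, 0.0482]
tool_rot: [[0.259, 0.966, -0.001], [0.966, -0.259, 0.0], [0.0, -0.001, -1.0]]
ft_force: [-0.1, 0.3, -1.3]
grip_width: 0.019
```

Run:
```python
from h import *
s=st(); im=snap('wrist','w7')
cv2.imwrite('pics/w7z.png',cv2.resize(im[190:390,240:390,::-1],None,fx=3,fy=3,interpolation=cv2.INTER_CUBIC)[:600])
st()
```

```text
t 5.85 pos [0.4976 0.0478 0.0482] phi 74.99 z [-1.1e-03  3.0e-04 -1.0e+00] F [-0.14  0.33 -1.35] T [-0.01  -0.018 -0.036] w 0.019 q [-8.1 29.6 96.9  0.  53.6  6.9]
t 5.9 pos [0.4977 0.0478 0.0485] phi 75.0 z [-7.e-04  2.e-04 -1.e+00] F [ 0.56  0.4  -0.57] T [ 0.004  0.014 -0.054] w 0.0188 q [-8.1 29.6 96.9  0.  53.6  6.9]
```

View pics/w7z.png

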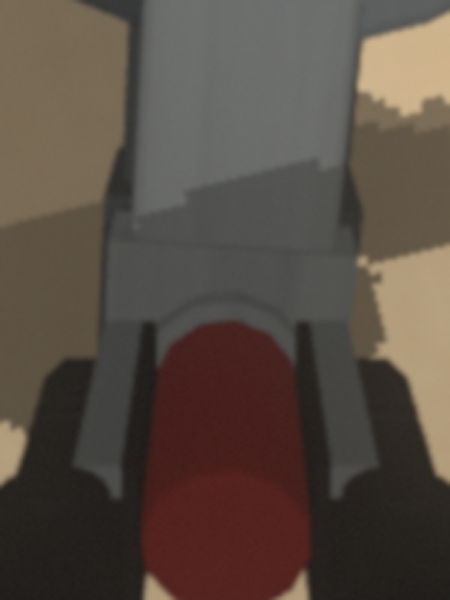

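The pin is free in the hole with the collar about 3 mm above the arm. I seat it and release.

Emit:
jog_arm:
  deltas: [0,0,0.003,0,0,0,1,0,0,0.0055,0,0,0,1,0,0,0.0055,0,0,0,1]

```text
time_s: 6.15
position: [0.498, 0.0477, 0.0449]
tool_rot: [[0.259, 0.966, 0.001], [0.966, -0.259, -0.0], [0.0, 0.001, -1.0]]
ft_force: [-1.0, -0.6, -1.6]
grip_width: 0.0189
```

Run:
```python
from h import *
st()
```

```text
t 6.15 pos [0.498  0.0477 0.0449] phi 75.0 z [ 6.e-04 -1.e-04 -1.e+00] F [-0.96 -0.63 -1.59] T [-0.025 -0.009  0.031] w 0.0189 q [-8.1 29.9 97.1  0.  53.   6.9]
```

Emit:
jog_arm:
  deltas: [0,0,0.001,0,0,0,0.2,0,0,0.001,0,0,0,-0.4,0,0,0.001,0,0,0,-1,0,0,0.001,0,0,0,-1,0,0,-0.03,0,0,0,-1,0,0,-0.08,0,0,0,-1,0,0,-0.13,0,0,0,-1,0,0,-0.18,0,0,0,-1,0,0,-0.2,0,0,0,-1,0,0,-0.2,0,0,0,-1]

```text
time_s: 6.98
position: [0.4992, 0.0475, 0.1987]
tool_rot: [[0.259, 0.966, 0.008], [0.966, -0.259, -0.001], [0.001, 0.008, -1.0]]
ft_force: [-0.1, 0.4, -0.1]
grip_width: 0.0855
```

Run:
```python
from h import *
s=st(); im=snap('wrist','w8'); sd=snap('side','s8');cv2.imwrite('pics/s8z.png',cv2.resize(sd[180:300,250:390,::-1],None,fx=5,fy=5,interpolation=cv2.INTER_CUBIC))
st(); print(blobs(im,'blue'))
```

```text
t 6.9833 pos [0.4992 0.0475 0.1987] phi 75.01 z [ 0.0078 -0.0011 -1.    ] F [-0.07  0.38 -0.14] T [ 0.01   0.008 -0.005] w 0.0855 q [-8.1 18.4 85.4  0.  75.8  6.9]
t 7.0833 pos [0.4976 0.0477 0.1946] phi 75.0 z [ 1.e-04 -0.e+00 -1.e+00] F [-0.14  0.6  -0.42] T [ 0.009  0.039 -0.039] w 0.0854 q [-8.1 18.6 85.8 -0.  75.6  6.9]
[([334.0, 59.4], [264, 5, 121, 131, 6931]), ([302.4, 104.9], [289, 99, 29, 14, 128])]
```

View pics/w8.png

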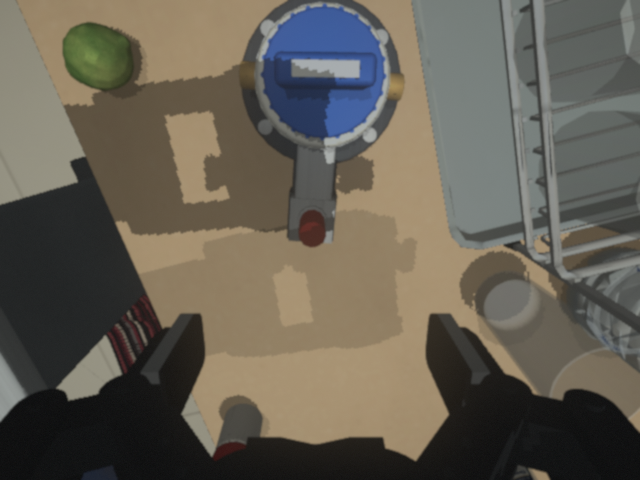

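View pics/s8z.png

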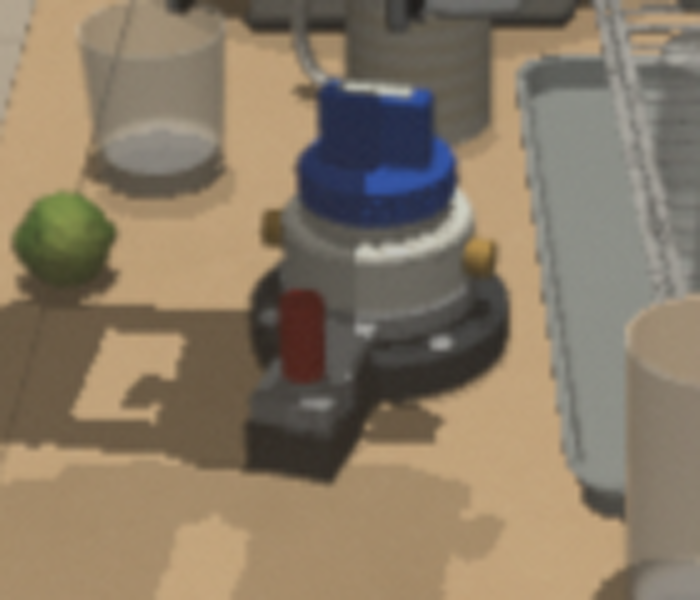

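The pin is home, with the collar on the arm in both views. The cap's wing is centred at wrist (325,69). I check the rack position and plan the move over the cap.

Run:
```python
from h import *
s=dict(position=np.array([.4992,.0475,.1987]),tool_rot=env.observe()['tool_rot']); s['tool_rot']=goal(75.0); s['tool_rot'][:,2]=[.0078,-.0011,-1]
print('wing top c',onz('wrist',(325.3,69.5),.13,s).round(4))
print('wing ends',onz('wrist',(276,71),.13,s).round(4),onz('wrist',(375.5,70),.13,s).round(4))
print('disc c',onz('wrist',(321.5,79),.022,s).round(4))
print('post bottom',onz('side',(396,262),0.01).round(3),'tray near',onz('side',(370,275),0.01).round(3),onz('side',(357,195),.01).round(3))
for z in (.1,.2,.3):print(onz('side',(400,125),z).round(3),onz('scene',(414,82),z).round(3),onz('scene',(369,245),z).round(3))
st(); print(delta((.531,.143,.22),165))
```

```text
wing top c [0.5312 0.1435 0.13  ]
wing ends [0.5072 0.1492 0.13  ] [0.5555 0.1367 0.13  ]
disc c [0.5329 0.147  0.022 ]
post bottom [0.686 0.054 0.01 ] tray near [0.625 0.005 0.01 ] [0.623 0.407 0.01 ]
[0.787 0.756 0.1  ] [1.484 0.185 0.1  ] [ 0.546 -0.092  0.1  ]
[0.738 0.438 0.2  ] [1.247 0.097 0.2  ] [ 0.43  -0.144  0.2  ]
[0.688 0.119 0.3  ] [1.01  0.009 0.3  ] [ 0.313 -0.196  0.3  ]
t 7.0833 pos [0.4976 0.0477 0.1946] phi 75.0 z [ 1.e-04 -0.e+00 -1.e+00] F [-0.14  0.6  -0.42] T [ 0.009  0.039 -0.039] w 0.0854 q [-8.1 18.6 85.8 -0.  75.6  6.9]
[0.1343, 0.0102, -0.0339, 0.0, 0.0, -0.5]
```

Emit:
jog_arm:
  deltas: [0,0,-0.02,0,0,-0.035,-1,0.02,0.002,-0.034,0,0,-0.07,-1,0.04,0.003,-0.034,0,0,-0.105,-1,0.06,0.004,-0.034,0,0,-0.14,-1,0.08,0.006,-0.034,0,0,-0.175,-1,0.1,0.008,-0.034,0,0,-0.21,-1,0.12,0.009,-0.034,0,0,-0.245,-1,0.134,0.01,-0.034,0,0,-0.28,-1,0.134,0.01,-0.034,0,0,-0.315,-1,0.134,0.01,-0.034,0,0,-0.35,-1,0.134,0.01,-0.034,0,0,-0.385,-1,0.134,0.01,-0.034,0,0,-0.42,-1]

```text
time_s: 8.08
position: [0.5305, 0.1429, 0.2181]
tool_rot: [[-0.874, 0.486, -0.004], [0.486, 0.874, -0.0], [0.003, -0.002, -1.0]]
ft_force: [0.5, 0.1, -0.7]
grip_width: 0.0856
```

Emit:
jog_arm:
  deltas: [0,0,0,0,0,-0.035,-1,0,0,0,0,0,-0.07,-1,0,0,0,0,0,-0.08,-1,0,0,0,0,0,-0.08,-1]

```text
time_s: 8.42
position: [0.5305, 0.1427, 0.2183]
tool_rot: [[-0.966, 0.258, -0.004], [0.258, 0.966, -0.0], [0.004, -0.001, -1.0]]
ft_force: [-0.2, -0.7, -0.3]
grip_width: 0.0854
```

Run:
```python
from h import *
s=st(); im=snap('wrist','w9')
print(proj('wrist',(.5312,.1435,.13),s))
```

```text
t 8.4167 pos [0.5305 0.1427 0.2183] phi 165.06 z [-3.7e-03 -2.0e-04 -1.0e+00] F [-0.2  -0.72 -0.29] T [-0.046  0.019 -0.027] w 0.0854 q [  2.7  22.4  75.6   0.   82.2 -72.3]
[316.41772496 247.42835188]
```

View pics/w9.png

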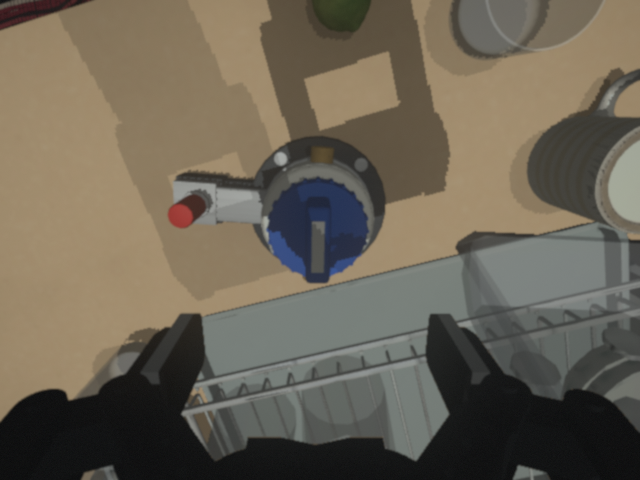

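Run:
```python
from h import *
im=cv2.imread('pics/w9.png'); cv2.imwrite('pics/w9z.png',cv2.resize(im[130:290,240:400],None,fx=3.75,fy=3.75,interpolation=cv2.INTER_CUBIC))
```

```text
(no output)
```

View pics/w9z.png

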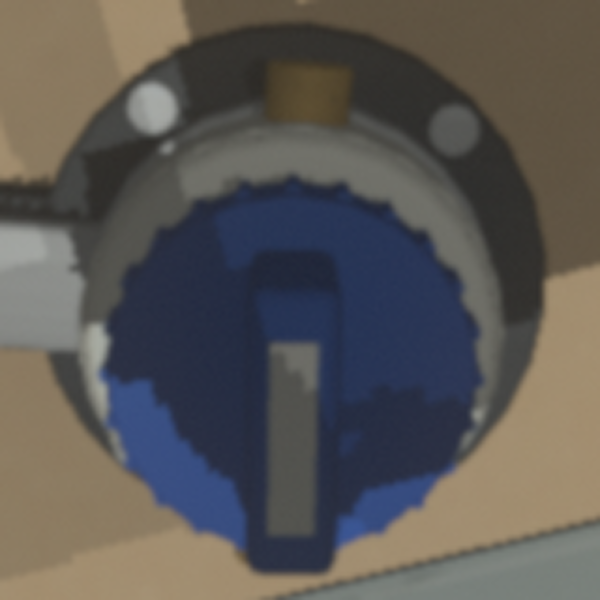

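Wing label centre is at about (317.5,246.4), aligned with the tool x axis. The pin is visible standing at (187,210).

Run:
```python
from h import *
s9=dict(position=np.array([.5305,.1427,.2183]),tool_rot=goal(165.06)); s9['tool_rot'][:,2]=[-.0037,-.0002,-1]
s8=dict(position=np.array([.4992,.0475,.1987]),tool_rot=goal(75.0)); s8['tool_rot'][:,2]=[.0078,-.0011,-1]
uv=(317.5,246.4)
print(onz('wrist',uv,.13,s9).round(4)); print(tri([ray('wrist',uv,s9),ray('wrist',(325.3,69.5),s8),ray('side',(250+378/5-.4,180+88/5-.4))]))
d=[onz('wrist',(240+292/3.75-.37,130+y/3.75-.37),.13,s9) for y in(345,535)];v=d[1]-d[0];print('wing yaw',np.degrees(np.arctan2(v[1],v[0])))
st()
for z in(.101,): print(delta((.531,.143,z),165))
```

```text
[0.5307 0.1443 0.13  ]
(array([0.53137109, 0.14377189, 0.12943671]), [0.0006459351351236381, 0.0007635913755422247, 0.0009595149032874722])
wing yaw -14.822907231919263
t 8.4667 pos [0.5306 0.1427 0.2186] phi 164.94 z [-3.1e-03 -2.0e-04 -1.0e+00] F [-0.59  0.62 -0.22] T [-0.033 -0.032 -0.044] w 0.0855 q [  2.7  22.4  75.6  -0.   82.2 -72.2]
[-0.0009, 0.0006, 0.1568, -0.0003, -0.0009, -0.0004]
```

Emit:
jog_arm:
  deltas: [-0.0004,0.0018,0.04,0,0,0,-1,-0.0004,0.0018,0.08,0,0,0,-1,-0.0004,0.0018,0.11,0,0,0,-1,-0.0004,0.0018,0.135,0,0,0,-1,-0.0004,0.0018,0.15,0,0,0,-1,-0.0004,0.0018,0.157,0,0,0,-1,-0.0004,0.0018,0.157,0,0,0,-1,-0.0004,0.0018,0.157,0,0,0,0,-0.0004,0.0018,0.157,0,0,0,1,-0.0004,0.0018,0.157,0,0,0,1,-0.0004,0.0018,0.157,0,0,0,1,-0.0004,0.0018,0.157,0,0,0,1]
  grip_force: 70

```text
time_s: 9.47
position: [0.5319, 0.144, 0.103]
tool_rot: [[-0.966, 0.259, 0.001], [0.259, 0.966, 0.0], [-0.001, 0.0, -1.0]]
ft_force: [-0.8, -0.4, 0.3]
grip_width: 0.0252
```

Run:
```python
from h import *
s=st(); im=snap('wrist','w10')
st()
```

```text
t 9.4667 pos [0.5319 0.144  0.103 ] phi 164.99 z [ 8.e-04  0.e+00 -1.e+00] F [-0.78 -0.41  0.34] T [-0.047 -0.037  0.035] w 0.0252 q [  2.8  29.1  85.3   0.   65.5 -72.2]
t 9.5167 pos [0.5318 0.144  0.1029] phi 164.99 z [ 6.e-04  1.e-04 -1.e+00] F [-0.45  0.12  0.62] T [-0.018 -0.03  -0.017] w 0.0175 q [  2.8  29.1  85.3   0.   65.5 -72.2]
```

View pics/w10.png

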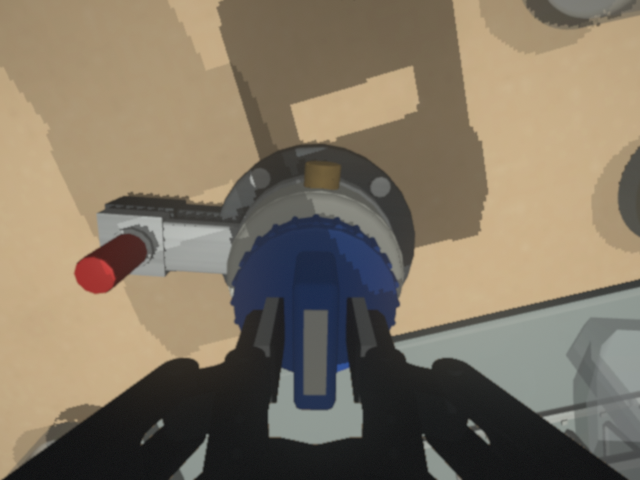

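The fingers straddle the wing and are still closing. I let them shut.

Emit:
jog_arm:
  deltas: [0,0,0,0,0,0,1,0,0,0,0,0,0,1,0,0,0,0,0,0,1]

```text
time_s: 9.77
position: [0.532, 0.144, 0.1031]
tool_rot: [[-0.966, 0.259, 0.001], [0.259, 0.966, 0.0], [-0.001, 0.0, -1.0]]
ft_force: [-1.0, 0.1, 5.2]
grip_width: 0.0149
```

Run:
```python
from h import *
st()
```

```text
t 9.7667 pos [0.532  0.144  0.1031] phi 164.99 z [ 1.e-03  1.e-04 -1.e+00] F [-1.01  0.12  5.2 ] T [-0.035  0.148 -0.014] w 0.0149 q [  2.8  29.1  85.3  -0.   65.5 -72.2]
```

The cap is gripped (14.9 mm opening). I try counter-clockwise first by 20° and watch the wrist torque.

Emit:
jog_arm:
  deltas: [0,0,0,0,0,-0.015,1,0,0,0,0,0,-0.03,1,0,0,0,0,0,-0.045,1,0,0,0,0,0,-0.06,1,0,0,0,0,0,-0.075,1,0,0,0,0,0,-0.09,1,0,0,0,0,0,-0.105,1,0,0,0,0,0,-0.105,1]

```text
time_s: 10.43
position: [0.5321, 0.1441, 0.1031]
tool_rot: [[-0.998, -0.07, 0.001], [-0.07, 0.998, 0.0], [-0.001, 0.0, -1.0]]
ft_force: [0.0, 0.9, 4.7]
grip_width: 0.0145
```

Run:
```python
from h import *
st()
```

```text
t 10.4333 pos [0.5321 0.1441 0.1031] phi -175.96 z [ 1.4e-03  2.0e-04 -1.0e+00] F [0.03 0.86 4.67] T [0.03  0.007 0.095] w 0.0145 q [  2.8  29.1  85.3   0.   65.5 -91.2]
```

Emit:
jog_arm:
  deltas: [0,0,0,0,0,-0.015,1,0,0,0,0,0,-0.03,1,0,0,0,0,0,-0.045,1,0,0,0,0,0,-0.055,1,0,0,0,0,0,-0.055,1]

```text
time_s: 10.85
position: [0.5321, 0.1441, 0.1031]
tool_rot: [[-0.971, -0.24, 0.001], [-0.24, 0.971, 0.0], [-0.001, -0.0, -1.0]]
ft_force: [-0.1, 0.0, 4.4]
grip_width: 0.0149
```

Run:
```python
from h import *
st(); snap('wrist','w11'); st()
```

```text
t 10.85 pos [0.5321 0.1441 0.1031] phi -166.11 z [ 1.4e-03  2.0e-04 -1.0e+00] F [-0.12  0.04  4.42] T [0.014 0.015 0.082] w 0.0149 q [   2.8   29.1   85.3    0.    65.5 -101.1]
t 10.9 pos [0.5321 0.1441 0.1031] phi -166.17 z [ 1.4e-03  1.0e-04 -1.0e+00] F [-0.28  0.04  5.02] T [0.025 0.057 0.078] w 0.0148 q [   2.8   29.1   85.3    0.    65.5 -101. ]
```

View pics/w11.png

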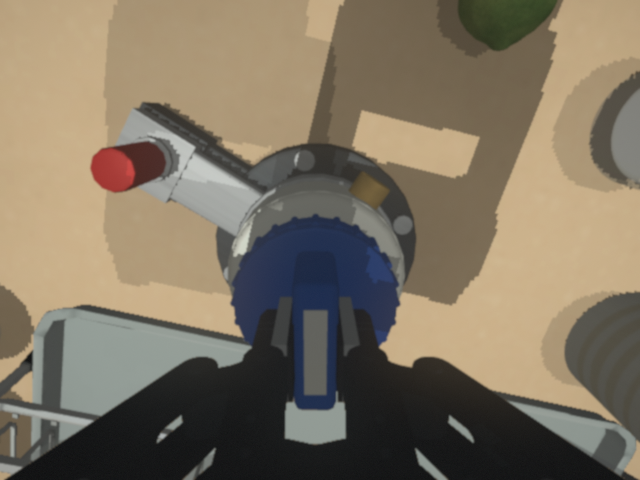

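The housing stayed put and the cap turned 29° with only about 0.08 N m. I continue another 10°.

Emit:
jog_arm:
  deltas: [0,0,0,0,0,-0.015,1,0,0,0,0,0,-0.03,1,0,0,0,0,0,-0.045,1,0,0,0,0,0,-0.055,1,0,0,0,0,0,-0.055,1]

```text
time_s: 11.32
position: [0.5321, 0.1441, 0.1031]
tool_rot: [[-0.915, -0.403, 0.001], [-0.403, 0.915, 0.0], [-0.001, -0.0, -1.0]]
ft_force: [-0.5, -1.2, 4.8]
grip_width: 0.015
```

Run:
```python
from h import *
st()
```

```text
t 11.3167 pos [0.5321 0.1441 0.1031] phi -156.21 z [ 1.4e-03  2.0e-04 -1.0e+00] F [-0.46 -1.2   4.75] T [-0.018  0.021  0.054] w 0.015 q [   2.8   29.1   85.3    0.    65.5 -111. ]
```

Still free at 39°, so counter-clockwise opens it. The cap is now about 43° from the stand's x; I turn about 18° more.

Emit:
jog_arm:
  deltas: [0,0,0,0,0,-0.015,1,0,0,0,0,0,-0.03,1,0,0,0,0,0,-0.045,1,0,0,0,0,0,-0.06,1,0,0,0,0,0,-0.075,1,0,0,0,0,0,-0.09,1,0,0,0,0,0,-0.1,1,0,0,0,0,0,-0.1,1,0,0,0,0,0,-0.1,1]

```text
time_s: 12.07
position: [0.5321, 0.1441, 0.1031]
tool_rot: [[-0.746, -0.665, 0.001], [-0.665, 0.746, 0.0], [-0.001, -0.001, -1.0]]
ft_force: [0.0, -0.1, 6.1]
grip_width: 0.0148
```

Run:
```python
from h import *
st(); snap('wrist','w12');st()
```

```text
t 12.0667 pos [0.5321 0.1441 0.1031] phi -138.29 z [ 1.4e-03  1.0e-04 -1.0e+00] F [ 0.01 -0.07  6.07] T [-0.017  0.038  0.105] w 0.0148 q [   2.8   29.1   85.3    0.    65.5 -128.9]
t 12.1167 pos [0.5321 0.1441 0.1031] phi -138.29 z [ 1.3e-03  1.0e-04 -1.0e+00] F [-1.08  0.49  5.38] T [0.084 0.1   0.123] w 0.0151 q [   2.8   29.1   85.3    0.    65.5 -128.9]
```

View pics/w12.png

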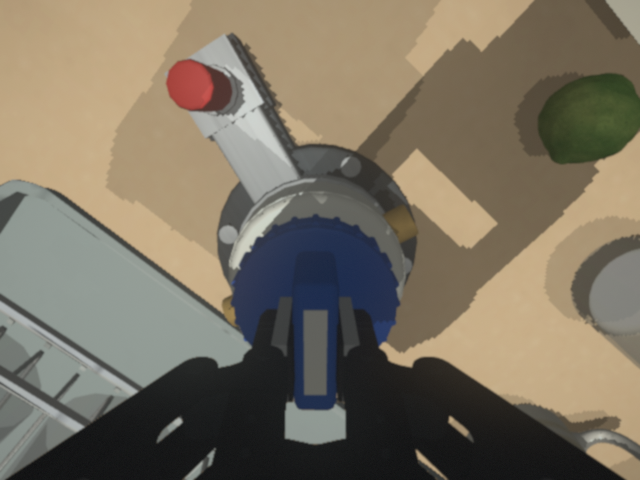

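The cap is at about 61° from the stand's x, with the arm and pin still in place. I test the lift gently.

Emit:
jog_arm:
  deltas: [0,0,-0.003,0,0,0,1,0,0,-0.006,0,0,0,1,0,0,-0.009,0,0,0,1]

```text
time_s: 12.37
position: [0.5315, 0.144, 0.1092]
tool_rot: [[-0.747, -0.665, -0.001], [-0.665, 0.747, 0.0], [0.001, 0.001, -1.0]]
ft_force: [-0.6, 0.4, -2.3]
grip_width: 0.0149
```

Run:
```python
from h import *
st()
```

```text
t 12.3667 pos [0.5315 0.144  0.1092] phi -138.31 z [-8.e-04  0.e+00 -1.e+00] F [-0.63  0.44 -2.35] T [ 0.027 -0.016 -0.001] w 0.0149 q [   2.8   28.7   84.9    0.    66.5 -128.9]
```

It rose 6 mm at only about the cap's weight. I lift straight up by about 80 mm.

Emit:
jog_arm:
  deltas: [0,0,-0.01,0,0,0,1,0,0,-0.025,0,0,0,1,0,0,-0.04,0,0,0,1,0,0,-0.055,0,0,0,1,0,0,-0.07,0,0,0,1,0,0,-0.085,0,0,0,1,0,0,-0.095,0,0,0,1,0,0,-0.1,0,0,0,1,0,0,-0.1,0,0,0,1,0,0,-0.1,0,0,0,1,0,0,-0.1,0,0,0,1]

```text
time_s: 13.28
position: [0.5314, 0.144, 0.1837]
tool_rot: [[-0.747, -0.665, -0.001], [-0.665, 0.747, -0.0], [0.001, 0.001, -1.0]]
ft_force: [0.3, -0.4, -2.0]
grip_width: 0.0145
```

Run:
```python
from h import *
st(); a=snap('wrist','w13');b=snap('side','s13');st()
cv2.imwrite('pics/f13.png',np.hstack([cv2.resize(b[150:300,240:400,::-1],(480,450),interpolation=cv2.INTER_CUBIC),cv2.resize(a[:,80:420,::-1],(319,450))]))
```

```text
t 13.2833 pos [0.5314 0.144  0.1837] phi -138.31 z [-1.3e-03 -1.0e-04 -1.0e+00] F [ 0.35 -0.42 -1.98] T [-0.074  0.017  0.015] w 0.0145 q [   2.8   24.1   78.9   -0.    77.1 -128.9]
t 13.3833 pos [0.5315 0.144  0.1837] phi -138.3 z [-1.3e-03 -1.0e-04 -1.0e+00] F [-0.61  0.69 -1.13] T [ 0.019 -0.012 -0.001] w 0.0147 q [   2.8   24.1   78.8   -0.    77.1 -128.9]
```

View pics/f13.png

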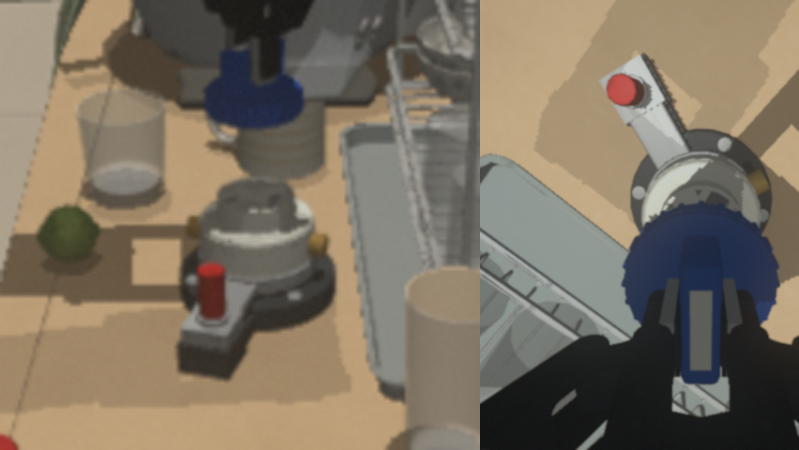

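The cap is held upright about 80 mm above the bare neck, the pin stands home with its collar on the arm, and the bystanders are untouched. I hand the job in.

```bash
python3 -c "
from rig import close_job
print(close_job())"
```

```text
the job is handed in; nothing more can be done
None
```

I dropped the pin fully home, found that the cap opens counter-clockwise (seen from above), lifted it off and handed the job in at 13.4 s while still holding it. No verdict was reported.

**Last checks**
- **Cap:** it is held upright with a 14.7 mm opening and about its own weight on the wrist. It is still, about 80 mm above its closed height, and clear of the neck in both views.
- **Turn:** it went 57° with no more than about 0.12 N m, and the housing did not move.
- **Pin:** it stands with its collar on the arm in the last side and wrist pictures.
- **Bystanders:** the lime and glass appear unmoved in the last pictures, and nothing came near the shaker or jar. I did not measure any of their positions at the end.

**Disagreements**
- **Hole position:** the first side-view estimate was about 6 mm off in y. I used the two wrist views instead, which agreed with each other to 0.2 mm.
- **Pin height:** the measured knob-top height was about 4 mm below the height worked out from the text.
- **Side contact:** going into the hole, the pin met about 3 N of side force, which a 0.7 mm shift removed.

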